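# Sweep the jar lids into the recycling slot

## Robot

A 6-joint arm with a two-finger parallel gripper is mounted at the origin on the work surface. World frame = base frame: x ahead of the robot, y to its left, z up, the work surface at z = 0. Lengths are in mm, angles in rad, forces in N, time in s.
With the tool pointing down it reaches from about 350 to 775 mm from the base axis. Payload 7.3 kg.
Tool frame: the origin (TCP) lies on the mounting face of the last link; the fingertips stand 178 mm ahead of it and the grasp point (between the pads) lies 159 mm ahead of it; z points along the fingers, y is the line along which they close (so a half turn about z gives the same grasp; the last joint's range is limited). The gripper opens to 92 mm and grips with 3 to 60 N. Pads are 19 mm wide; open, the fingers measure 130 mm over their backs; the gripper's body (75 mm by 190 mm) begins 47 mm behind the grasp point.
Start: joints at [-1.39, 0.342, 1.524, -0, 1.275, -0.146], TCP at [168.552, -497.21, 404.741] pointing down, gripper open.
Joint ranges: [-2.53, 2.53], [-0.77, 2.02], [0.04, 2.7], [-1, 4.14], [0.28, 2.66], [-3.11, 3.11]. Speed limits (rad/s): [2.57, 2.57, 3.14, 3.14, 3.14, 3.14].

## Interface

Orientations are given as [roll, pitch, yaw] about the fixed x, y, z axes, in that order (R = Rz(yaw) Ry(pitch) Rx(roll)).
In Python, from plant import bot gives the robot as it stands.
- The arm moves only by the shell command python3 shift.py 'ROWS'. ROWS is a JSON list of rows, 1 to 5 of them, each of 5 numbers: the finger opening in mm, then dx, dy, dz in mm, then a turn about the tool's z in rad; each row is the pose to reach, as a shift and turn from the pose commanded when the command began, along the tool's axes at that moment; what a row does not reach only later rows make up. A row lasts 1/8 s, in which the tool goes at most 62.5 mm and 0.188 rad, less where a joint would pass 70% of its speed; a pose out of reach is approached as far as the arm can. The fingers move at their own pace and stop on an object; the grip force is fixed at half the most. Time passes only in rows, so rows that do not move let the fingers close. It prints the time, the measured TCP pose, the force, the opening and the grip force at its end.
- bot.get_obs(): the state, without advancing time (a new reading comes with each control period).
- bot.capture(name): name is "side" or "top" or "wrist"; returns a dict with "color" (420x560x3 uint8, red, green, blue), "K" (3x3 intrinsics, pixels), "k1" (the pictures are not rectified: a ray, as slopes to the right and down, at radius r is drawn at 1 + k1 r^2 times it, then the intrinsics apply), "R" (3x3) and "t" (3): a world point X has camera coordinates R X + t. Camera axes: x right, y down, z forward; pixel columns grow to the right and rows downward; lengths in mm; the calibration is good to about 2 mm. A picture is of the moment at which its call begins. There is no depth.
- bot.close_job(): hands the job in; it is judged then, once.
The state is a dict: "time": time; "joint_positions": joint angles; "dq": joint speeds; "tau": joint torques, N m; "tool_pos": TCP position; "tcp_rot": TCP orientation; "contact_force": force on the tool from outside, world axes, zero at the start; "moment": the same for the moment, N m; "grip_width": finger opening in mm; "finger_force": force on a finger pad.
Only numpy, scipy, OpenCV 4.12 (cv2) and the standard library are available. Lean on these libraries where they do the work, as an engineer would, in place of code of your own. Each camera call takes 0.05 s, during which the arm holds its last target. There are 200 camera calls.

## Task

Push the three loose gold jar lids across the wooden stand, one at a time, through the gap in the steel fence so that each drops down the slot into the box below. Only push them with the fingers, never pick one up, and leave the little jam jar, the blue cap and everything else on the counter where they are.

Things in the scene. Friction and masses are not known exactly. Their poses are not given: they have to be found in the camera images.
- stand: fixed wooden lid-recycling stand, turned up to 0.3 rad. Origin: on the counter under the middle of the gate; x: push direction through the gate, away from the robot; y: left along the fence. Flat deck 75 mm above the counter, x -190 to 4 mm, y -120 to 120 mm, no rim on its robot side and its left and right sides; a steel fence across its far end
- gate (a point): middle of the gate at deck height, in the fence's robot-side face (stand x 0, y 0, z 75 mm; axes as the stand). The gate is a gap 52 mm wide (y -26 to 26 mm) in the fence, which is 10 mm thick (x 0 to 10 mm), 25 mm high above the deck and as wide as the deck; the gap's ends are rounded at 5 mm radius
- slot (a point): middle of the slot at deck height (stand x 35, y 0, z 75 mm; axes as the stand). The slot is an opening just behind the gate, x 4 to 66 mm, y -30 to 30 mm, walled at both sides and its far end by steel guards 25 mm above the deck. A lid drops once its centre is a few mm past x = 4 mm, so fingers behind it need not enter the gate
- box (a point): middle of the floor of the collecting box under the slot (stand x 25, y 0, z 5 mm). Inside: x -34 to 84 mm, y -52 to 52 mm, z 5 to 60 mm; its front (away from the robot) is clear
- lid0: gold steel jar lid (one of three alike), a disc 44 mm in diameter, 14 mm high, about 15 g, flat and loose on the deck; slides with well under 1 N. Origin: centre of its underside. Lids start with centres 115 to 150 mm before the fence, one near the deck's middle line and one about 72 mm to either side, at least 52 mm apart
- lid1: gold steel jar lid (one of three alike), a disc 44 mm in diameter, 14 mm high, about 15 g, flat and loose on the deck; slides with well under 1 N. Origin: centre of its underside. Lids start with centres 115 to 150 mm before the fence, one near the deck's middle line and one about 72 mm to either side, at least 52 mm apart
- lid2: gold steel jar lid (one of three alike), a disc 44 mm in diameter, 14 mm high, about 15 g, flat and loose on the deck; slides with well under 1 N. Origin: centre of its underside. Lids start with centres 115 to 150 mm before the fence, one near the deck's middle line and one about 72 mm to either side, at least 52 mm apart
- jam: full mini jam jar, amber with a white cap, 44 mm in diameter, 52 mm high, 80 g, standing on the deck close to the fence, 84 to 98 mm to one side of the gate's middle and 30 to 38 mm before the fence; not to be disturbed. Origin: centre of its underside
- bluecap: blue plastic bottle cap, 36 mm in diameter, 20 mm high, 15 g, on the deck close to the fence on the other side of the gate from the jam jar, at the same distances; not to be disturbed. Origin: centre of its underside
- mug: blue mug, 80 mm in diameter without its handle, 90 mm high, on the counter to the left; bystander. Origin: centre of its underside
- spice: spice jar with black cap, 44 mm in diameter, 95 mm high, on the counter to the right; bystander. Origin: centre of its underside
- soap: green washing-up bottle with white cap, 60 mm in diameter, 170 mm high, far left on the counter; bystander. Origin: centre of its underside
- spatula: kitchen spatula with dark wooden handle lying on the counter to the right, under 35 mm high; bystander. Origin: on its long axis, at its underside

How it is judged:
By the outcome, as a careful person would: the job done as asked, in the order asked, and still so for the second after the job is handed in, with the robot touching nothing.
It also fails if it takes over 59 s, if anything falls off the work surface, if the arm or the gripper's body presses on something with over 40 N, if the wrist force passes 120 N, or if a joint passes its speed limit or range.

## Working session

There is one attempt and no reset: what is moved stays moved. The work goes in short steps, Python scripts to look and compute and a shell command to move; the robot and the scene stay as the last step left them, time stands still between calls to the robot, and variables do not carry over. Pictures are saved under pics/ and viewed, at most 10 in all, crops included, and the job is handed in when it is done.

```bash
ls; mkdir -p pics; python3 - <<'E'
from plant import bot
import cv2
for n in("top","side"):
    c=bot.capture(n); cv2.imwrite(f"pics/{n}0.png",c["color"][:,:,::-1]); print(n,c["K"].tolist(),c["k1"],c["R"].round(3).tolist(),c["t"].round(1).tolist())
o=bot.get_obs();print(o["time"],o["tool_pos"],o["tcp_rot"],o["grip_width"])
E
```

```text
pics
plant.py
shift.py
top [[425.7408901242658, 0.0, 277.9555853190927], [0.0, 425.7408901242658, 208.11141392125495], [0.0, 0.0, 1.0]] -0.04271723595129638 [[0.024, -1.0, -0.019], [-0.984, -0.02, -0.176], [0.176, 0.023, -0.984]] [-10.1, 579.6, 1089.9]
side [[521.2660455596648, 0.0, 285.83018655534084], [0.0, 521.2660455596648, 203.45375747405984], [0.0, 0.0, 1.0]] -0.02328349731809911 [[-0.694, -0.72, -0.0], [-0.468, 0.451, -0.76], [0.548, -0.527, -0.649]] [406.9, 320.7, 1076.1]
0.1 [ 168.53142278 -497.09351256  404.11636432] [-3.14022705e+00 -1.85883742e-04  3.26851690e-01] 91.79548752799623
```

View pics/top0.png

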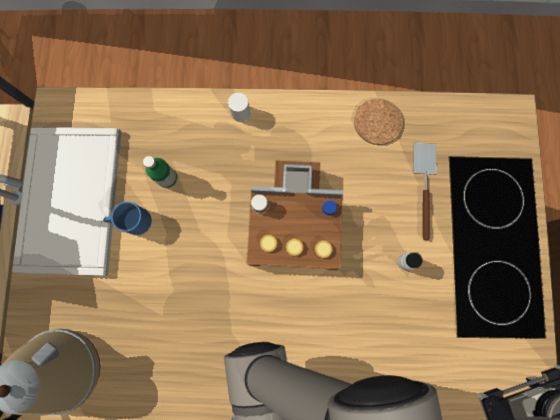

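View pics/side0.png

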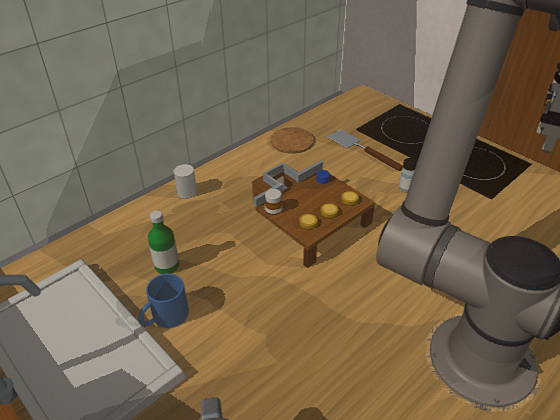

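The top view shows the lids at about (269,243), (294,247) and (324,249). The jam jar is at (259,203), the blue cap at (330,208), the fence near row 191 and the slot at (298,178). The side view has the lids at (308,221), (330,210) and (350,197).

```bash
cat > h.py <<'E'
import numpy as np, cv2
from plant import bot
def rays(c,px):
    px=np.asarray(px,float).reshape(-1,2)
    d=np.c_[(px[:,0]-c["K"][0,2])/c["K"][0,0],(px[:,1]-c["K"][1,2])/c["K"][1,1]]
    u=d.copy()
    for _ in range(10): u=d/(1+c["k1"]*(u**2).sum(1,keepdims=True))
    D=np.c_[u,np.ones(len(u))]@c["R"]
    return -c["R"].T@c["t"],D
def plane(c,px,z):
    o,D=rays(c,px); return o+D*((z-o[2])/D[:,2])[:,None]
def tri(c1,p1,c2,p2):
    o1,D1=rays(c1,p1);o2,D2=rays(c2,p2);s,_,_,_=np.linalg.lstsq(np.c_[D1[0],-D2[0]],o2-o1,rcond=None)
    a=o1+s[0]*D1[0];b=o2+s[1]*D2[0];return (a+b)/2,np.linalg.norm(a-b)
def blobs(c,lo,hi,amin=60,roi=None):
    m=cv2.inRange(cv2.cvtColor(c["color"],cv2.COLOR_RGB2HSV),lo,hi)
    if roi: k=np.zeros_like(m);k[roi[1]:roi[3],roi[0]:roi[2]]=1;m*=k
    cs,_=cv2.findContours(m,cv2.RETR_EXTERNAL,cv2.CHAIN_APPROX_NONE)
    return m,[q for q in cs if cv2.contourArea(q)>amin]
def cen(q): M=cv2.moments(q);return np.array([M["m10"],M["m01"]])/M["m00"]
GOLD=((22,110,110),(32,255,255))
E
python3 - <<'E'
from h import *
t=bot.capture("top");s=bot.capture("side")
for c,roi,pts in((t,(240,180,350,280),[(269,243),(294,247),(324,249),(259,203),(330,208),(310,225),(300,191),(297,275)]),(s,(240,150,390,270),[(308,221),(330,210),(350,197),(290,225)])):
    h=cv2.cvtColor(c["color"],cv2.COLOR_RGB2HSV)
    print([h[y,x].tolist() for x,y in pts])
    m,b=blobs(c,*GOLD,40,roi)
    for q in b: print(cen(q).round(1),cv2.contourArea(q),cv2.boundingRect(q),plane(c,cen(q),89).round(1)) 
    r=c["color"][roi[1]:roi[3],roi[0]:roi[2],::-1]
    cv2.imwrite("pics/z%d.png"%(c is t),cv2.resize(r,None,fx=5,fy=5,interpolation=cv2.INTER_CUBIC))
E
```

```text
[[25, 107, 235], [25, 106, 236], [25, 106, 235], [23, 14, 231], [110, 191, 160], [12, 145, 144], [23, 22, 149], [17, 110, 208]]
[268.  242.7] 121.0 (262, 236, 13, 14) [[482.6  25.3  89. ]]
[[21, 162, 181], [21, 162, 181], [21, 155, 183], [14, 171, 119]]
```

View pics/z1.png

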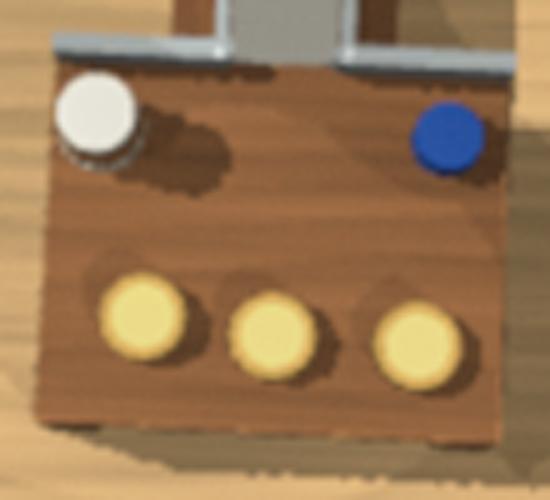

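The crop is ×5 with offset (240,180). Lid centres are near (142,317), (272,335) and (417,346). The deck's near corners are (35,422) and (500,440), and the gap runs from x≈232 to 341 at the fence.

```bash
cat >> h.py <<'E'
GOLDT=((23,75,190),(30,150,255)); GOLDS=((19,130,150),(24,255,255))
E
python3 - <<'E'
from h import *
t=bot.capture("top");s=bot.capture("side")
_,bt=blobs(t,*GOLDT,40,(250,230,336,258)); _,bs=blobs(s,(19,120,140),(27,255,255),40,(295,185,365,232))
bt=sorted([cen(q) for q in bt],key=lambda p:p[0]); bsx=sorted(bs,key=lambda q:cen(q)[0])
for a,q in zip(bt,bsx): print(a.round(1),cen(q).round(1),cv2.boundingRect(q),[x.round(1) for x in tri(t,a,s,cen(q))],plane(t,a,89).round(1))
f=lambda *p:np.array(p)/5+np.array([240,180])
near=plane(t,[f(35,422),f(500,440)],75);print("near",near.round(1))
fen=plane(t,[f(52,38),f(514,55)],100);print("fence far top",fen.round(1)) 
fn=plane(t,[f(52,57),f(514,70)],100);print("fence robot-side top",fn.round(1))
print("gap",plane(t,[f(230,58),f(342,62)],100).round(1))
_,bb=blobs(t,(105,150,60),(120,255,255),40,(320,195,345,222)); print("cap",plane(t,cen(bb[0]),95).round(1))
print("jam",plane(t,f(96,112),127).round(1))
E
```

```text
[268.  242.7] [307.7 219.5] (300, 214, 17, 12) [array([482.9,  25.4,  88.3]), np.float64(0.7)] [[482.6  25.2  89. ]]
[294.  246.7] [328.7 208.8] (321, 204, 17, 11) [array([474.3, -41.1,  88.1]), np.float64(0.8)] [[473.9 -41.3  89. ]]
[323.1 248.6] [349.4 196.2] (342, 191, 16, 11) [array([ 470.9, -115.3,   88.5]), np.float64(0.3)] [[ 470.7 -115.3   89. ]]
near [[ 426.9   78.3   75. ]
 [ 423.2 -160.1   75. ]]
fence far top [[ 623.5   74.4  100. ]
 [ 619.3 -164.4  100. ]]
fence robot-side top [[ 613.4   74.   100. ]
 [ 611.4 -164.4  100. ]]
gap [[614.7 -18.  100. ]
 [613.8 -75.8 100. ]]
cap [[ 576.9 -129.9   95. ]]
jam [[579.8  48.5 127. ]]
```

```bash
python3 shift.py '[[26,45,-40,0,0.07],[26,90,-80,0,0.14],[26,135,-120,0,0.21],[26,180,-160,0,0.28],[26,220,-195,0,0.342]]'; python3 - <<'E'
from plant import bot
o=bot.get_obs();print(o["tool_pos"],o["tcp_rot"])
E
```

```text
time: 0.92
tool_pos: [314.8, -240.0, 404.9]
tcp_rot: [3.141, -0.001, -0.017]
contact_force: [1.0, 0.2, 0.3]
grip_width: 46.5
finger_force: 0.0
[ 314.84768381 -239.99122767  404.93382666] [ 3.14114826e+00 -6.18397619e-04 -1.73745102e-02]
```

```bash
python3 shift.py '[[26,28,-50,0,0],[26,56,-100,0,0],[26,84,-150,0,0],[26,112,-200,0,0],[26,112,-200,0,0]]'; python3 - <<'E'
from h import *
c=bot.capture("wrist");cv2.imwrite("pics/w0.png",c["color"][:,:,::-1])
print(c["R"].round(3).tolist(),(-c["R"].T@c["t"]).round(1))
o=bot.get_obs();print(o["tool_pos"],o["tcp_rot"])
E
```

```text
time: 1.55
tool_pos: [430.4, -40.5, 404.6]
tcp_rot: [-3.141, -0.0, -0.009]
contact_force: [-0.9, -0.4, -1.2]
grip_width: 25.8
finger_force: 0.0
[[-0.008, -1.0, 0.0], [-0.96, 0.008, 0.28], [-0.28, 0.002, -0.96]] [505.5 -41.9 384.3]
[429.72027112 -42.07858265 404.54355922] [ 3.14143030e+00  3.64404300e-04 -1.08800018e-02]
```

View pics/w0.png

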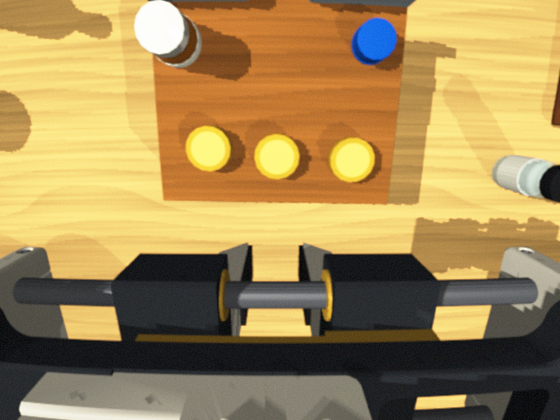

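The wrist view has the lids at (208,148), (277,157) and (352,160), with the fence just cut off at the top. I'll step forward to see the gate.

```bash
python3 shift.py '[[26,45,0,0,0],[26,90,0,0,0],[26,90,0,0,0]]'; python3 - <<'E'
from h import *
c=bot.capture("wrist");cv2.imwrite("pics/w1.png",c["color"][:,:,::-1])
h=cv2.cvtColor(c["color"],cv2.COLOR_RGB2HSV)
m,b=blobs(c,(24,150,180),(34,255,255),1200,(150,150,400,300))
for q in b: print(cen(q).round(1),cv2.contourArea(q),plane(c,cen(q),88.5).round(1))
o=bot.get_obs();print(o["tool_pos"],o["tcp_rot"])
E
```

```text
time: 1.98
tool_pos: [520.8, -46.6, 403.9]
tcp_rot: [3.141, 0.0, -0.017]
contact_force: [-0.1, -0.8, 0.6]
grip_width: 25.5
finger_force: 0.0
[519.46240581 -46.35893353 403.91117446] [ 3.14152690e+00  1.74693289e-03 -1.67023458e-02]
```

View pics/w1.png

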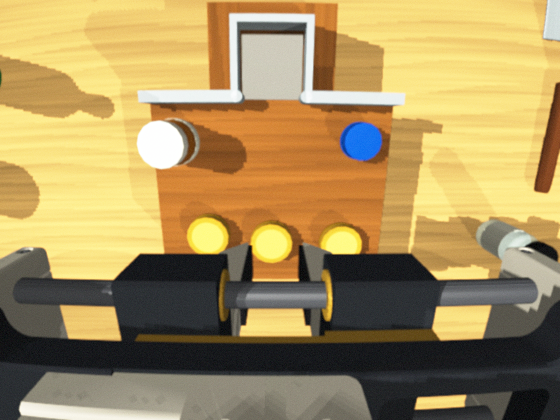

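The gap's edges on the fence's near top are at about (243,100) and (303,103). The fence's near top edge runs from (141,102) to (403,105), and the lids are at (208,236), (271,243) and (342,243).

```bash
python3 - <<'E'
from h import *
c=bot.capture("wrist")
print("gap",plane(c,[(243,100),(303,102)],100).round(1).tolist())
print("fence",plane(c,[(141,102),(403,105)],100).round(1).tolist())
print("guards inner top",plane(c,[(240,60),(305,60),(238,25),(306,25)],100).round(1).tolist())
print("deck sides",plane(c,[(155,170),(164,245),(391,120),(382,240)],75).round(1).tolist())
print("lids",plane(c,[(208,236),(271,243),(342,242)],88.5).round(1).tolist())
print("jam,cap",plane(c,(161,144),127).round(1),plane(c,(361,141),95).round(1))
o=bot.get_obs();print(o["tool_pos"],o["tcp_rot"])
E
```

```text
gap [[614.1, -20.4, 100.0], [611.5, -73.8, 100.0]]
fence [[615.1, 72.0, 100.0], [608.6, -164.4, 100.0]]
guards inner top [[647.4, -19.1, 100.0], [646.5, -75.4, 100.0], [675.5, -18.5, 100.0], [674.5, -76.1, 100.0]]
deck sides [[549.5, 76.3, 75.0], [465.9, 76.8, 75.0], [595.5, -163.7, 75.0], [467.9, -164.8, 75.0]]
lids [[481.1, 23.4, 88.5], [472.3, -42.4, 88.5], [472.1, -117.2, 88.5]]
jam,cap [[578.9  47.5 127. ]] [[ 576.4 -129.1   95. ]]
[518.72717487 -46.15220282 404.15268574] [ 3.14155733e+00  1.87975048e-03 -1.67217038e-02]
```

```bash
python3 shift.py '[[26,-45,-2,0,0],[26,-91,-4,0,0],[26,-91,-4,50,0],[26,-91,-4,100,0],[26,-91,-4,125,0]]';python3 shift.py '[[26,0,0,10,0],[26,0,0,20,0],[26,0,0,20,0],[26,0,0,20,0]]'; python3 - <<'E'
from h import *
for i in range(4):
    s=bot.capture("side");o=bot.get_obs();print(o["tool_pos"].round(1),o["tcp_rot"].round(4),o["contact_force"].round(1))
cv2.imwrite("pics/s1.png",cv2.resize(s["color"][140:290,230:430,::-1],None,fx=3.5,fy=3.5,interpolation=cv2.INTER_CUBIC))
E
```

```text
time: 2.7
tool_pos: [426.2, -39.9, 278.3]
tcp_rot: [-3.141, 0.003, -0.016]
contact_force: [0.7, 0.0, 0.2]
grip_width: 26.0
finger_force: 0.0
time: 3.2
tool_pos: [428.6, -39.7, 260.4]
tcp_rot: [3.141, -0.001, -0.015]
contact_force: [-1.0, 0.4, -0.7]
grip_width: 26.0
finger_force: 0.0
[428.6 -39.7 260.4] [ 3.1411e+00 -1.4000e-03 -1.5100e-02] [-0.   0.5 -1.4]
[428.6 -39.7 260.3] [ 3.1411e+00 -1.3000e-03 -1.5100e-02] [ 0.3  0.1 -0.2]
[428.6 -39.6 260.2] [ 3.1412e+00 -1.1000e-03 -1.5000e-02] [-0.2  0.2 -0.4]
[428.5 -39.6 260.1] [ 3.1413e+00 -9.0000e-04 -1.5100e-02] [0.4 0.5 0.5]
```

View pics/s1.png

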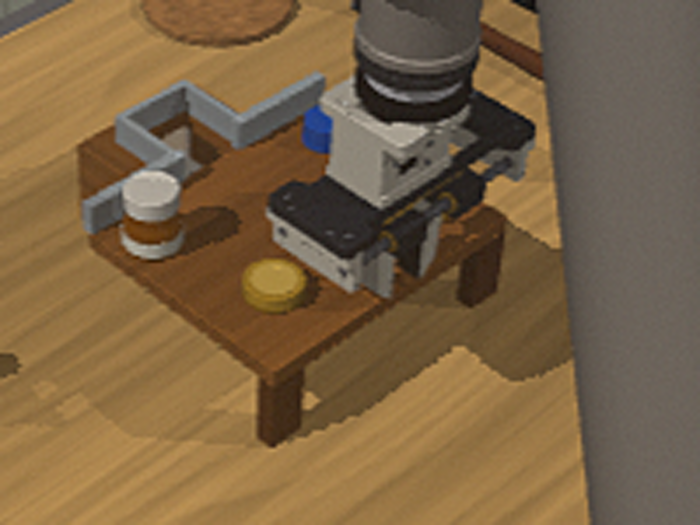

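The fingers stand behind the middle lid at the near edge, clear of everything. The left lid is at (275,285) and the jar at (152,215). Now I'll push.

```bash
python3 shift.py '[[26,8,2,2,0],[26,16,2,2,0],[26,26,2,2,0],[26,37,2,2,0],[26,48,3,2,0]]';python3 shift.py '[[26,11,0,0,0],[26,22,0,0,0],[26,33,0.5,0,0],[26,44,0.5,0,0],[26,55,1,0,0]]';python3 shift.py '[[26,10,0,0,0],[26,20,0,0,0],[26,28,0,0,0],[26,34,0,0,0],[26,34,0,0,0]]';python3 - <<'E'
from h import *
c=bot.capture("wrist");cv2.imwrite("pics/w2.png",c["color"][:,:,::-1])
o=bot.get_obs();print(o["tool_pos"].round(1),o["tcp_rot"].round(4),o["contact_force"].round(1))
E
```

```text
time: 4.03
tool_pos: [477.2, -43.4, 257.7]
tcp_rot: [3.141, -0.0, -0.015]
contact_force: [-1.0, 0.1, 0.3]
grip_width: 26.1
finger_force: 0.0
time: 4.65
tool_pos: [532.1, -45.2, 257.7]
tcp_rot: [3.142, 0.0, -0.015]
contact_force: [-0.9, 0.2, -0.4]
grip_width: 26.2
finger_force: 0.0
time: 5.28
tool_pos: [565.6, -45.7, 257.6]
tcp_rot: [3.141, -0.0, -0.015]
contact_force: [-0.1, 0.1, -0.0]
grip_width: 26.2
finger_force: 0.0
[565.3 -45.7 257.6] [ 3.1416e+00  3.0000e-04 -1.5200e-02] [0.8 0.  0.5]
```

View pics/w2.png

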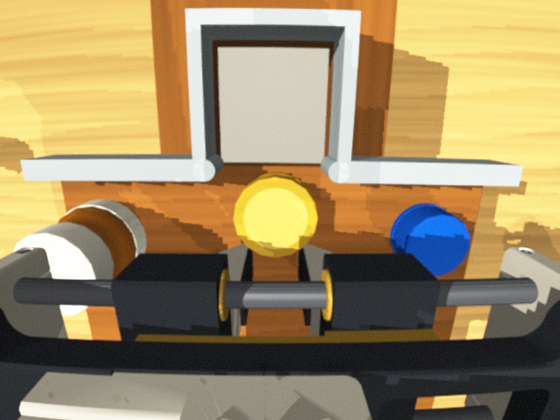

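The lid sits in the cradle at (276,215). The gap's ends are at about (218,170) and (326,170).

```bash
python3 - <<'E'
from h import *
c=bot.capture("wrist")
print("gap",plane(c,[(219,168),(326,168)],100).round(1).tolist(),"fence",plane(c,[(25,181),(519,187)],100).round(1).tolist(),"floor opening",plane(c,[(219,162),(326,162)],75).round(1).tolist())
print("lid",plane(c,(276,214),88.5).round(1).tolist())
E
```

```text
gap [[620.8, -21.8, 100.0], [620.1, -70.6, 100.0]] fence [[616.9, 73.6, 100.0], [610.4, -165.7, 100.0]] floor opening [[620.4, -17.4, 75.0], [619.6, -74.7, 75.0]]
lid [[595.0, -47.5, 88.5]]
```

```bash
python3 shift.py '[[26,9,-0.5,0,0],[26,18,-1,0,0],[26,26,-1,0,0],[26,32,-1,0,0],[26,32,-1,0,0]]';python3 - <<'E'
from h import *
c=bot.capture("wrist")
o=bot.get_obs();print(o["tool_pos"].round(1),o["tcp_rot"].round(4),o["contact_force"].round(1))
m,b=blobs(c,(20,110,60),(34,255,255),300,(180,20,380,300))
for q in b: print(cen(q).round(1),cv2.contourArea(q),cv2.boundingRect(q),plane(c,cen(q),88.5).round(1),plane(c,cen(q),12).round(1))
cv2.imwrite("pics/w3.png",c["color"][:,:,::-1])
E
```

```text
time: 6.0
tool_pos: [597.7, -45.2, 257.5]
tcp_rot: [3.141, -0.0, -0.015]
contact_force: [-0.5, 0.3, -0.3]
grip_width: 26.0
finger_force: 0.0
[597.4 -45.2 257.5] [ 3.1416e+00  3.0000e-04 -1.5200e-02] [-0.1 -0.2 -0.1]
[275.2 194.3] 1907.5 (240, 179, 71, 34) [[637.9 -46.8  88.5]] [[619.9 -46.6  12. ]]
[280.9  38.5] 7364.0 (180, 20, 200, 40) [[709.6 -50.3  88.5]] [[728.5 -52.   12. ]]
```

View pics/w3.png

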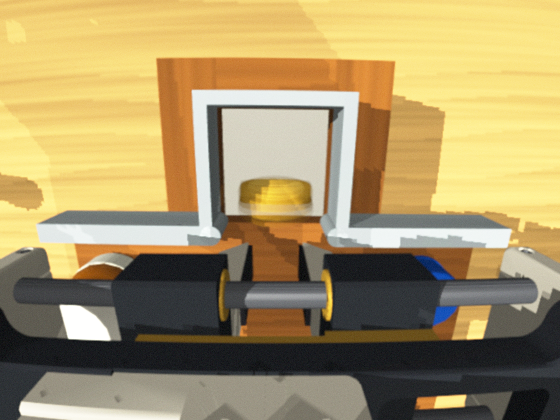

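The first lid has dropped into the box and shows at (275,195) inside the slot. Next is the left lid, pushed diagonally toward the middle line.

```bash
python3 shift.py '[[26,-10,0,-30,0],[26,-20,0,-75,0],[26,-64,-33,-75,0.18],[26,-108,-66,-75,0.36],[26,-153.5,-99,-75,0.54]]';python3 shift.py '[[26,0,0,0,0.162],[26,0,0,0,0.162]]'; python3 - <<'E'
from h import *
for i in range(4): t=bot.capture("top");o=bot.get_obs()
print(o["tool_pos"].round(1),o["tcp_rot"].round(4))
c=bot.capture("wrist")
m,b=blobs(c,(24,150,180),(34,255,255),800,(100,60,480,250))
for q in b: print(cen(q).round(1),cv2.contourArea(q),plane(c,cen(q),88.5).round(1))
E
```

```text
time: 6.68
tool_pos: [443.6, 56.9, 332.8]
tcp_rot: [-3.141, -0.0, -0.562]
contact_force: [0.1, 0.5, 0.6]
grip_width: 26.1
finger_force: 0.0
time: 6.92
tool_pos: [445.0, 56.4, 333.1]
tcp_rot: [-3.141, -0.001, -0.715]
contact_force: [-0.2, -0.3, -0.0]
grip_width: 25.7
finger_force: 0.0
[445.8  55.8 332.6] [ 3.1416e+00 -2.0000e-04 -7.1570e-01]
[273.2 160.4] 2519.0 [[482.8  23.8  88.5]]
```

```bash
python3 shift.py '[[26,0,0,40,0],[26,0,0,65,0],[26,0,0,75,0],[26,5,0,75,0],[26,14,0,75,0]]';python3 shift.py '[[26,10,0,0,0],[26,21,0,0,0],[26,32,0,0,0],[26,43,0,0,0],[26,54,0,0,0]]';python3 shift.py '[[26,11,0,0,0],[26,22,0,0,0],[26,33,0,0,0],[26,44,0,0,0],[26,52,0,0,0]]'; python3 shift.py '[[26,5,0,0,0],[26,7,0,0,0],[26,7,0,0,0]]';python3 - <<'E'
from h import *
c=bot.capture("wrist");o=bot.get_obs()
print(o["tool_pos"].round(1),o["tcp_rot"].round(4))
m,b=blobs(c,(24,150,180),(34,255,255),800,(150,120,400,300))
for q in b: print(cen(q).round(1),cv2.contourArea(q),cv2.boundingRect(q),plane(c,cen(q),88.5).round(1))
E
```

```text
time: 7.8
tool_pos: [456.7, 46.6, 258.6]
tcp_rot: [-3.141, -0.002, -0.717]
contact_force: [-0.2, 0.4, -1.2]
grip_width: 25.9
finger_force: 0.0
time: 8.43
tool_pos: [497.2, 10.9, 257.7]
tcp_rot: [3.141, 0.0, -0.717]
contact_force: [-0.7, 0.0, -0.3]
grip_width: 26.0
finger_force: 0.2
time: 9.05
tool_pos: [536.3, -23.3, 257.7]
tcp_rot: [3.142, -0.0, -0.717]
contact_force: [0.0, -0.5, 0.6]
grip_width: 26.3
finger_force: 0.1
time: 9.43
tool_pos: [541.0, -27.3, 257.7]
tcp_rot: [3.141, 0.0, -0.717]
contact_force: [0.0, 0.3, 0.3]
grip_width: 25.5
finger_force: 0.0
[541.  -27.2 257.7] [ 3.1415e+00  1.0000e-04 -7.1710e-01]
```

```bash
python3 shift.py '[[26,-15,0,0,0],[26,-25,0,-30,0],[26,-9,31,-60,-0.18],[26,-9,31,-60,-0.36],[26,-9,31,-60,-0.54]]';python3 shift.py '[[26,0,0,0,-0.162],[26,0,0,0,-0.162],[26,0,0,0,-0.162]]'; python3 - <<'E'
from h import *
c=bot.capture("wrist");o=bot.get_obs()
print(o["tool_pos"].round(1),o["tcp_rot"].round(4))
m,b=blobs(c,(24,150,180),(34,255,255),800,(100,60,480,290))
for q in b: print(cen(q).round(1),cv2.contourArea(q),plane(c,cen(q),88.5).round(1))
E
```

```text
time: 10.1
tool_pos: [513.0, -44.3, 318.2]
tcp_rot: [-3.142, -0.0, -0.171]
contact_force: [-0.0, -0.1, 0.0]
grip_width: 26.0
finger_force: 0.0
time: 10.48
tool_pos: [513.5, -44.4, 317.7]
tcp_rot: [-3.142, 0.0, -0.018]
contact_force: [-0.1, -0.6, -0.8]
grip_width: 26.0
finger_force: 0.0
[513.7 -44.5 317.7] [ 3.1416e+00  1.0000e-04 -1.7400e-02]
[275.  163.1] 2875.5 [[561.6 -46.1  88.5]]
```

```bash
python3 shift.py '[[26,0,0,40,0],[26,0,0,55,0],[26,0,0,60,0],[26,6,0,60,0],[26,15,0,60,0]]';python3 shift.py '[[26,10,0,0,0],[26,20,0,0,0],[26,30,0,0,0],[26,40,0,0,0],[26,50,0,0,0]]';python3 shift.py '[[26,9,0,0,0],[26,16,0,0,0],[26,19,0,0,0],[26,19,0,0,0]]';python3 - <<'E'
from h import *
c=bot.capture("wrist");o=bot.get_obs()
print(o["tool_pos"].round(1),o["tcp_rot"].round(4))
cv2.imwrite("pics/w4.png",c["color"][:,:,::-1])
E
```

```text
time: 11.15
tool_pos: [529.8, -45.1, 258.7]
tcp_rot: [3.141, -0.002, -0.015]
contact_force: [-0.2, 0.1, 1.2]
grip_width: 26.0
finger_force: 0.0
time: 11.78
tool_pos: [579.6, -45.8, 257.6]
tcp_rot: [3.142, 0.0, -0.015]
contact_force: [0.6, 0.0, 0.1]
grip_width: 25.6
finger_force: 0.2
time: 12.28
tool_pos: [598.0, -46.0, 257.6]
tcp_rot: [3.142, 0.0, -0.015]
contact_force: [0.1, 0.2, -0.8]
grip_width: 26.1
finger_force: 0.0
[597.8 -46.1 257.6] [ 3.1416e+00  3.0000e-04 -1.5200e-02]
```

View pics/w4.png

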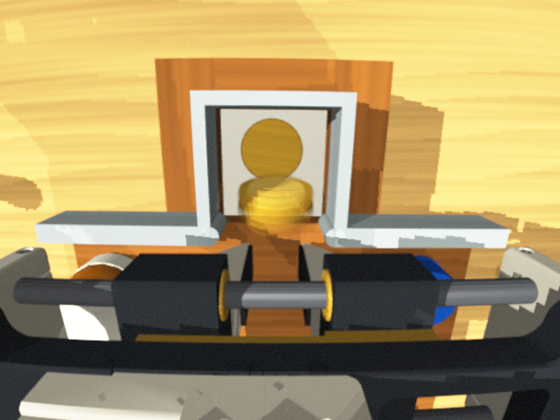

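The second lid is dropping through the slot at (275,203), and the first lies in the box at (272,148). Now the right lid.

```bash
python3 shift.py '[[26,-10,0,-30,0],[26,-20,0,-75,0],[26,-68,34,-75,-0.18],[26,-116,68,-75,-0.36],[26,-162.5,102,-75,-0.54]]';python3 shift.py '[[26,0,0,0,-0.137],[26,0,0,0,-0.137],[26,0,0,0,-0.137]]'; python3 - <<'E'
from h import *
c=bot.capture("wrist");o=bot.get_obs()
print(o["tool_pos"].round(1),o["tcp_rot"].round(4))
m,b=blobs(c,(24,150,180),(34,255,255),800,(100,60,480,250))
for q in b: print(cen(q).round(1),cv2.contourArea(q),plane(c,cen(q),88.5).round(1))
E
```

```text
time: 12.95
tool_pos: [434.0, -144.9, 333.0]
tcp_rot: [3.141, -0.0, 0.524]
contact_force: [0.2, -0.0, 0.6]
grip_width: 26.1
finger_force: 0.0
time: 13.32
tool_pos: [436.1, -144.1, 332.8]
tcp_rot: [3.141, -0.0, 0.652]
contact_force: [0.6, 0.6, -1.0]
grip_width: 25.9
finger_force: 0.0
[ 436.2 -144.1  332.7] [3.1415 0.     0.6531]
[272.8 164.6] 2424.5 [[ 470.8 -116.    88.5]]
```

```bash
python3 shift.py '[[26,0,-1,40,0],[26,0,-1,65,0],[26,0,-1,75,0],[26,4,-1,75,0],[26,11,-1,75,0]]';python3 shift.py '[[26,10,0,0,0],[26,21,0,0,0],[26,32,0,0,0],[26,43,0,0,0],[26,54,0,0,0]]';python3 shift.py '[[26,11,0,0,0],[26,22,0,0,0],[26,33,0,0,0],[26,44,0,0,0],[26,54,0,0,0]]'; python3 shift.py '[[26,8,0,0,0],[26,13,0,0,0],[26,13,0,0,0],[26,13,0,0,0]]'
```

```text
time: 14.0
tool_pos: [444.7, -136.8, 258.6]
tcp_rot: [3.14, -0.001, 0.654]
contact_force: [0.4, -0.2, 0.4]
grip_width: 25.9
finger_force: 0.0
time: 14.62
tool_pos: [487.4, -103.5, 257.7]
tcp_rot: [3.142, 0.0, 0.654]
contact_force: [-0.5, 0.3, -0.2]
grip_width: 25.9
finger_force: 0.1
time: 15.25
tool_pos: [530.2, -70.7, 257.7]
tcp_rot: [3.142, 0.0, 0.654]
contact_force: [-1.1, -0.2, -0.2]
grip_width: 26.0
finger_force: 0.1
time: 15.75
tool_pos: [539.8, -63.4, 257.7]
tcp_rot: [-3.141, 0.0, 0.654]
contact_force: [0.1, 0.1, -0.2]
grip_width: 26.0
finger_force: 0.0
```

```bash
python3 shift.py '[[26,-15,0,0,0],[26,-25,0,-30,0],[26,-10,-30,-60,0.18],[26,-10,-30,-60,0.36],[26,-10,-30,-60,0.54]]';python3 shift.py '[[26,0,0,0,0.129],[26,0,0,0,0.129],[26,0,0,0,0.129]]'; python3 - <<'E'
from h import *
c=bot.capture("wrist");o=bot.get_obs()
print(o["tool_pos"].round(1),o["tcp_rot"].round(4))
m,b=blobs(c,(24,150,180),(34,255,255),800,(100,60,480,290))
for q in b: print(cen(q).round(1),cv2.contourArea(q),plane(c,cen(q),88.5).round(1))
E
```

```text
time: 16.38
tool_pos: [512.9, -45.9, 318.3]
tcp_rot: [3.141, -0.001, 0.109]
contact_force: [-0.1, -0.9, 0.7]
grip_width: 26.3
finger_force: 0.0
time: 16.75
tool_pos: [513.4, -45.9, 317.7]
tcp_rot: [3.142, 0.0, -0.013]
contact_force: [0.3, 0.0, 0.2]
grip_width: 25.8
finger_force: 0.0
[513.5 -45.8 317.7] [ 3.1415e+00  2.0000e-04 -1.3000e-02]
[274.4 162.1] 2885.0 [[562.2 -47.   88.5]]
```

```bash
python3 shift.py '[[26,0,0,40,0],[26,0,0,55,0],[26,0,0,60,0],[26,6,0,60,0],[26,15,0,60,0]]';python3 shift.py '[[26,10,0,0,0],[26,20,-0.5,0,0],[26,30,-1,0,0],[26,40,-1,0,0],[26,50,-1,0,0]]';python3 shift.py '[[26,9,0,0,0],[26,16,0,0,0],[26,19,0,0,0],[26,19,0,0,0]]';python3 shift.py '[[26,-15,0,-20,0],[26,-30,0,-60,0],[26,-30,0,-110,0],[26,-30,0,-110,0]]';python3 - <<'E'
from h import *
c=bot.capture("wrist");o=bot.get_obs()
print(o["tool_pos"].round(1),o["tcp_rot"].round(4))
cv2.imwrite("pics/w5.png",c["color"][:,:,::-1])
E
```

```text
time: 17.42
tool_pos: [529.7, -45.9, 258.8]
tcp_rot: [3.141, -0.002, -0.015]
contact_force: [-0.2, -0.3, 0.6]
grip_width: 25.9
finger_force: 0.0
time: 18.05
tool_pos: [579.5, -45.5, 257.7]
tcp_rot: [3.141, 0.0, -0.015]
contact_force: [-0.4, 0.4, 0.8]
grip_width: 26.0
finger_force: 0.1
time: 18.55
tool_pos: [597.8, -45.8, 257.6]
tcp_rot: [3.142, 0.0, -0.015]
contact_force: [0.7, 0.0, 0.4]
grip_width: 26.0
finger_force: 0.0
time: 19.05
tool_pos: [568.2, -45.4, 372.2]
tcp_rot: [3.14, -0.009, -0.015]
contact_force: [-0.4, 0.5, -1.1]
grip_width: 26.2
finger_force: 0.0
[567.7 -45.3 369.7] [ 3.1406 -0.0041 -0.0147]
```

View pics/w5.png

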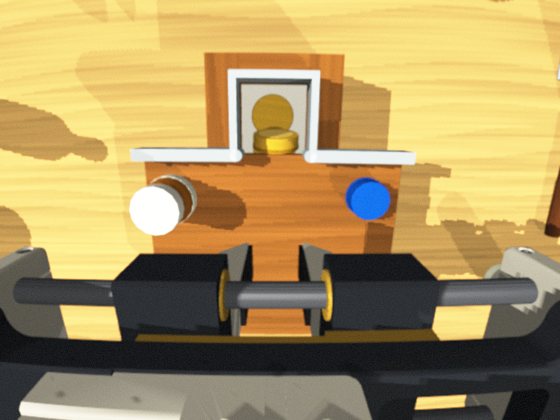

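The jar, the cap and an empty deck are in view. Two lids show inside the box at (273,112) and (275,140), with the third presumably beneath them. I'll check the height of the upper one and look from above.

```bash
python3 shift.py '[[26,-40,0,0,0],[26,-80,0,0,0],[26,-120,0,-20,0],[26,-160,0,-40,0],[26,-160,0,-40,0]]'>/dev/null;python3 shift.py '[[26,0,50,0,0],[26,0,100,0,0],[26,0,150,0,0],[26,0,150,0,0]]';python3 - <<'E'
from h import *
t=bot.capture("top");s=bot.capture("side")
_,bb=blobs(t,(105,150,60),(120,255,255),40,(320,195,345,222)); print("cap",plane(t,cen(bb[0]),95).round(1))
f=lambda c,x0,y0,x1,y1,k:cv2.resize(c["color"][y0:y1,x0:x1,::-1],None,fx=k,fy=k,interpolation=cv2.INTER_CUBIC)
a=f(t,235,150,355,280,4.5);b=f(s,240,140,300,200,5)
im=np.zeros((585,800,3),np.uint8);im[:,:540]=a[:585];b=b[:,:260];im[:b.shape[0],540:540+b.shape[1]]=b
cv2.imwrite("pics/f.png",im);print(bot.get_obs()["time"])
E
```

```text
time: 20.23
tool_pos: [406.0, -195.8, 406.0]
tcp_rot: [-3.141, 0.002, -0.019]
contact_force: [0.2, -0.4, 0.0]
grip_width: 26.1
finger_force: 0.0
cap [[ 577.  -129.8   95. ]]
20.325
```

View pics/f.png

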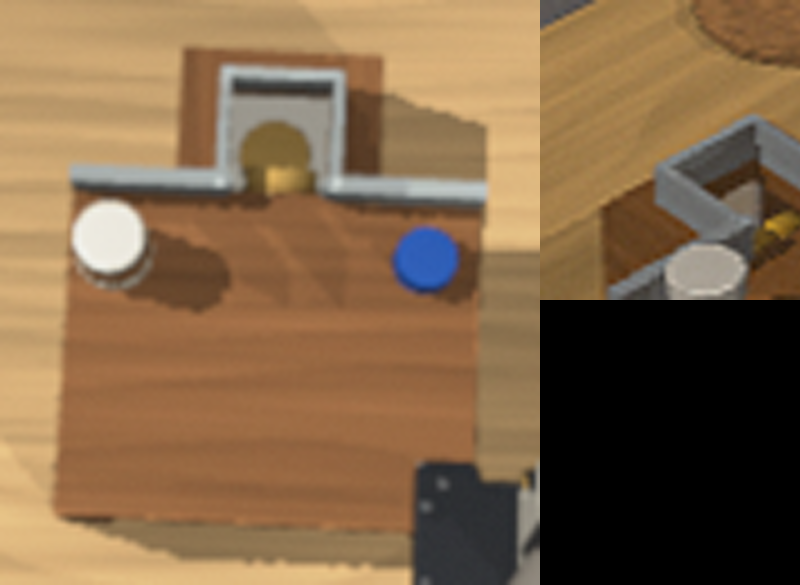

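The deck is clear, and the jar and cap are where they were. A bright lid edge shows at the slot's near lip, at crop (285,180), and through the gate in the side view. I've used up my pictures (one too many, in fact), so I'll measure its height with numbers.

```bash
python3 - <<'E'
from h import *
t=bot.capture("top");s=bot.capture("side")
for c,roi,k in((t,(285,172,312,198),"top"),(s,(278,165,306,200),"side")):
    h=cv2.cvtColor(c["color"],cv2.COLOR_RGB2HSV)
    m,b=blobs(c,(19,110,120),(34,255,255),6,roi)
    for q in b:
        print(k,cen(q).round(1),cv2.contourArea(q),cv2.boundingRect(q)); 
        x,y,w,hh=cv2.boundingRect(q)
        for z in(25,50,75,89): print(z,plane(c,[cen(q),(x,y),(x+w,y+hh)],z)[:,:2].round(0).tolist())
    if b: 
        if k=="top": pt=cen(max(b,key=cv2.contourArea))
        else: print("tri",tri(t,pt,s,cen(max(b,key=cv2.contourArea))))
x,y,w,h=282,172,32,28
hs=cv2.cvtColor(t["color"],cv2.COLOR_RGB2HSV)[180:198,284:312]
print("\n".join(" ".join("%2d/%3d/%3d"%tuple(v) for v in r[::3]) for r in hs))
hs=cv2.cvtColor(s["color"],cv2.COLOR_RGB2HSV)[176:200,278:306]
print();print("\n".join(" ".join("%2d/%3d/%3d"%tuple(v) for v in r[::2]) for r in hs))
E
```

```text
top [296.3 184.1] 137.5 (289, 177, 15, 16)
25 [[653.0, -46.0], [673.0, -25.0], [628.0, -67.0]]
50 [[647.0, -45.0], [666.0, -25.0], [623.0, -66.0]]
75 [[641.0, -45.0], [660.0, -25.0], [617.0, -65.0]]
89 [[638.0, -44.0], [657.0, -25.0], [614.0, -65.0]]
side [287.3 184.3] 8.0 (285, 183, 6, 4)
25 [[674.0, -90.0], [683.0, -90.0], [658.0, -89.0]]
50 [[652.0, -68.0], [660.0, -68.0], [636.0, -67.0]]
75 [[629.0, -46.0], [637.0, -46.0], [614.0, -45.0]]
89 [[616.0, -34.0], [625.0, -34.0], [601.0, -33.0]]
tri (array([637.81224755, -47.91676871,  70.57600457]), np.float64(10.309839154457755))
73/ 10/176 21/ 23/154 20/125/124 20/145/121 20/143/123 19/145/123 19/101/124 23/ 21/155 26/ 14/143 15/ 35/118
77/ 10/174 21/ 23/153 20/145/123 19/143/123 20/142/122 20/147/120 19/124/123 24/ 23/155 30/ 12/145 17/ 35/118
81/ 10/176 22/ 25/150 20/148/122 20/145/123 20/145/123 20/142/120 19/143/121 20/ 20/154 26/ 12/150 15/ 34/120
86/ 10/176 21/ 33/146 19/146/126 19/143/125 20/142/124 20/145/123 19/143/121 23/ 22/154 26/ 14/150 16/ 36/119
86/ 10/176 21/ 36/143 20/146/126 19/142/126 19/145/125 20/143/125 20/146/
[... 4464 characters left out ...]
175/109 15/170/105 15/172/105 14/176/103 14/165/108 15/173/102 14/170/ 99 14/168/ 97
19/ 32/175 19/ 21/ 98 14/175/108 14/169/107 15/164/109 15/170/108 14/176/106 15/170/105 14/179/100 15/173/106 16/178/102 15/165/ 99 14/164/ 98 15/177/ 98
19/ 29/150 23/ 29/ 79 14/170/105 15/175/108 14/168/109 14/169/110 14/172/105 13/169/104 14/175/109 13/172/105 15/184/100 14/175/ 96 14/181/ 97 15/171/100
15/ 36/ 98 19/ 25/ 81 13/160/110 15/169/110 14/171/109 15/181/110 15/180/105 15/170/111 15/180/109 14/175/102 14/166/ 95 14/173/ 99 13/168/103 13/168/100
16/ 41/107 20/ 51/ 90 14/177/125 14/177/125 13/167/ 96 14/153/ 75 15/168/ 73 14/165/ 74 13/162/ 71 15/180/ 99 13/169/104 13/175/111 15/181/111 15/180/115
```

The triangulation suggests one lid is leaning on the slot's lip. I'll measure it from two wrist-camera positions.

```bash
cat > g.py <<'E'
from h import *
for i in range(6): c=bot.capture("wrist")
o=bot.get_obs();print(o["tool_pos"].round(1),o["time"])
p=c["R"]@np.array([[614.,-46,100],[674,-46,100],[640,-10,100],[640,-80,100]]).T+c["t"][:,None]
u=(c["K"]@(p/p[2]))[:2].T; print("roi pts",u.round(0).tolist())
x0,x1=int(u[:,0].min()),int(u[:,0].max());y0,y1=int(u[:,1].min()),int(u[:,1].max())+25
m,b=blobs(c,(17,110,60),(34,255,255),30,(x0,y0,x1,min(y1,420)))
for q in b: print(cen(q).round(1),cv2.contourArea(q),cv2.boundingRect(q))
V=cv2.cvtColor(c["color"],cv2.COLOR_RGB2HSV)
for y in range(y0,min(y1,300),2):
    r=m[y,x0:x1]; k=np.flatnonzero(r)
    if len(k): print(y,x0+k[0],x0+k[-1],len(k),V[y,x0+k[::max(1,len(k)//7)],2].tolist())
np.savez("cap%d.npz"%int(o["tool_pos"][0]),**c)
E
python3 shift.py '[[26,45,-45,0,0],[26,90,-90,0,0],[26,135,-130,0,0],[26,150,-150,0,0],[26,150,-150,0,0]]' >/dev/null; python3 g.py;python3 shift.py '[[26,-35,0,0,0],[26,-70,0,0,0],[26,-70,0,0,0]]'>/dev/null; python3 g.py
```

```text
[557.2 -45.9 408. ] 21.35
roi pts [[273.0, 143.0], [272.0, 72.0], [233.0, 114.0], [310.0, 113.0]]
[273.5 112.1] 1742.5 (254, 84, 42, 54)
84 269 275 7 [178, 164, 159, 158, 155, 166, 170]
86 264 281 18 [168, 172, 170, 176, 173, 178, 175, 169, 167]
88 261 283 23 [173, 181, 177, 175, 175, 169, 169, 169]
90 259 286 28 [167, 180, 179, 177, 177, 173, 172]
92 257 287 31 [166, 174, 170, 177, 176, 177, 178, 175]
94 256 288 33 [166, 176, 173, 176, 175, 171, 176, 168, 166]
96 255 289 35 [162, 177, 175, 176, 167, 170, 171]
98 255 290 36 [160, 175, 172, 175, 177, 174, 170, 167]
100 254 290 37 [161, 174, 171, 178, 177, 174, 172, 175]
102 254 290 37 [165, 180, 175, 173, 174, 177, 178, 172]
104 254 291 38 [160, 182, 182, 180, 176, 179, 174, 171]
106 254 291 38 [155, 175, 178, 180, 178, 176, 174, 173]
108 255 290 36 [163, 177, 175, 170, 172, 177, 175, 165]
110 255 289 35 [165, 175, 179, 176, 177, 174, 169]
112 256 289 34 [168, 181, 175, 178, 172, 169, 174, 176, 166]
114 257 287 31 [165, 175, 172, 137, 122, 125, 161, 171]
116 258 287 30 [149, 147, 141, 146, 144, 142, 147, 141]
118 257 294 38 [132, 147, 154, 150, 149, 177, 198, 169]
120 256 295 40 [129, 129, 154, 156, 180, 205, 203, 172]
122 256 295 40 [118, 139, 174, 227, 223, 214, 194, 161]
124 256 295 40 [113, 145, 189, 250, 248, 246, 219, 142]
126 256 295 40 [118, 147, 184, 250, 247, 244, 226, 144]
128 256 295 40 [112, 148, 185, 251, 248, 241, 223, 147]
130 256 295 40 [90, 146, 176, 252, 248, 243, 227, 156]
132 256 294 39 [111, 122, 149, 248, 248, 241, 208, 118]
134 256 292 37 [147, 119, 130, 228, 223, 208, 177, 113]
136 255 292 38 [124, 112, 120, 198, 195, 194, 157, 132]
[488.4 -44.4 407.6] 22.025
roi pts [[274.0, 62.0], [272.0, -20.0], [230.0, 28.0], [313.0, 27.0]]
```

```bash
python3 - <<'E'
from h import *
import glob
print(glob.glob("cap*.npz"))
w=dict(np.load("cap557.npz"));t=bot.capture("top");s=bot.capture("side")
def br(c,roi,v):
    m,b=blobs(c,(15,110,v),(34,255,255),3,roi);q=max(b,key=cv2.contourArea);print(cen(q).round(1),cv2.boundingRect(q));return cen(q)
a=br(w,(250,112,300,145),205);b=br(t,(289,184,305,196),160);c=br(s,(282,180,296,194),125)
for n,(x,y) in {"wt":((w,a),(t,b)),"ws":((w,a),(s,c)),"ts":((t,b),(s,c))}.items():
    p,e=tri(*x,*y);print(n,p.round(1),round(e,1))
for z in(5,19,33,47): 
    P=plane(w,[(254,105),(292,105)],z);print(z,"flat width",np.linalg.norm(P[0]-P[1]).round(1),P.mean(0).round(0))
for z in(20,35,50,65,80):
    P=plane(w,[(256,126),(296,126)],z);print(z,"tilt width",np.linalg.norm(P[0]-P[1]).round(1),P.mean(0).round(0))
E
```

```text
['cap557.npz', 'cap488.npz']
[276.8 127.7] (266, 119, 23, 18)Traceback (most recent call last):
  File "<stdin>", line 7, in <module>
  File "<stdin>", line 6, in br
ValueError: max() iterable argument is empty
```

```bash
python3 shift.py '[[26,-40,40,0,0],[26,-80,85,0,0],[26,-80,140,0,0],[26,-80,150,0,0],[26,-80,150,0,0]]' | head -2; python3 - <<'E'
from h import *
w=dict(np.load("cap557.npz"));t=bot.capture("top");s=bot.capture("side")
def br(c,roi,v):
    m,b=blobs(c,(15,110,v),(34,255,255),3,roi);q=max(b,key=cv2.contourArea);print(cen(q).round(1),cv2.boundingRect(q));return cen(q)
a=br(w,(250,112,300,145),205);b=br(t,(289,184,305,196),160);c=br(s,(282,180,296,194),125)
for n,(x,y) in {"wt":((w,a),(t,b)),"ws":((w,a),(s,c)),"ts":((t,b),(s,c))}.items():
    p,e=tri(*x,*y);print(n,p.round(1),round(e,1))
for z in(5,19,33,47): 
    P=plane(w,[(254,105),(292,105)],z);print(z,"flat width",np.linalg.norm(P[0]-P[1]).round(1),P.mean(0).round(0))
for z in(20,35,50,65,80):
    P=plane(w,[(256,126),(296,126)],z);print(z,"tilt width",np.linalg.norm(P[0]-P[1]).round(1),P.mean(0).round(0))
E
```

```text
time: 22.75
tool_pos: [405.8, -193.3, 407.5]
[276.8 127.7] (266, 119, 23, 18)
[296.8 189.2] (294, 187, 7, 6)
[287.3 184.3] (285, 183, 6, 4)
wt [627.4 -48.   73.8] 3.3
ws [628.5 -48.4  74.3] 3.5
ts [627.6 -45.9  76. ] 1.3
5 flat width 45.8 [653. -46.   5.]
19 flat width 44.1 [652. -46.  19.]
33 flat width 42.5 [651. -46.  33.]
47 flat width 40.8 [651. -46.  47.]
20 tilt width 47.1 [628. -49.  20.]
35 tilt width 45.1 [629. -49.  35.]
50 tilt width 43.2 [629. -49.  50.]
65 tilt width 41.3 [629. -49.  65.]
80 tilt width 39.4 [629. -49.  80.]
```

The three view pairs agree: the last lid is standing nearly upright in the slot with its rim at z≈75 and x≈628, leaning on the lip. I'll tap it down with closed fingers. The hand gets turned 90° so its body stays clear of the jam jar.

```bash
python3 shift.py '[[0,46,-30,0,-0.18],[0,92,-60,0,-0.36],[0,138,-91,0,-0.54],[0,184,-121,0,-0.72],[0,229,-151,0,-0.9]]' >/dev/null; python3 shift.py '[[0,0,0,0,-0.18],[0,0,0,0,-0.36],[0,0,0,0,-0.54],[0,0,0,0,-0.671],[0,0,0,0,-0.671]]'; python3 shift.py '[[0,0,0,0,0],[0,0,0,0,0]]'
```

```text
time: 24.1
tool_pos: [636.8, -43.6, 407.6]
tcp_rot: [-3.141, -0.0, 1.557]
contact_force: [-0.4, -1.0, 0.0]
grip_width: 0.6
finger_force: 0.0
time: 24.35
tool_pos: [636.8, -44.9, 407.7]
tcp_rot: [-3.141, 0.0, 1.555]
contact_force: [0.2, 0.5, -0.7]
grip_width: 0.3
finger_force: 0.0
```

```bash
python3 shift.py '[[0,-2,1,50,0],[0,-2,1,100,0],[0,-2,1,130,0],[0,-2,1,143,0],[0,-2,1,143,0]]'; python3 shift.py '[[0,0,0,0,0],[0,0,0,2,0],[0,0,0,4,0],[0,0,0,6,0],[0,0,0,6,0]]';python3 shift.py '[[0,0,0,2,0],[0,0,0,4,0],[0,0,0,4,0]]'
```

```text
time: 24.98
tool_pos: [637.9, -47.4, 264.5]
tcp_rot: [-3.141, -0.0, 1.556]
contact_force: [-0.2, -0.0, 1.0]
grip_width: 0.8
finger_force: 0.0
time: 25.6
tool_pos: [637.7, -47.3, 258.5]
tcp_rot: [-3.141, 0.0, 1.556]
contact_force: [-0.6, 0.3, 0.1]
grip_width: 0.5
finger_force: 0.0
time: 25.98
tool_pos: [637.8, -47.4, 254.6]
tcp_rot: [3.142, 0.0, 1.556]
contact_force: [-0.1, -0.4, 0.6]
grip_width: 0.6
finger_force: 0.2
```

```bash
python3 shift.py '[[0,0,0,2,0],[0,0,0,4,0],[0,0,0,4,0]]';python3 shift.py '[[0,0,0,2,0],[0,0,0,4,0],[0,0,0,4,0]]'
```

```text
time: 26.35
tool_pos: [638.4, -47.5, 252.1]
tcp_rot: [3.138, 0.001, 1.556]
contact_force: [0.6, 0.2, 5.9]
grip_width: 0.6
finger_force: 2.5
time: 26.72
tool_pos: [639.2, -47.5, 249.9]
tcp_rot: [3.134, 0.001, 1.556]
contact_force: [3.0, 0.3, 11.7]
grip_width: 0.3
finger_force: 5.3
```

```bash
python3 shift.py '[[0,0,3,-2,0],[0,0,6,-2,0],[0,0,10,-2,0],[0,0,14,-2,0],[0,0,14,-2,0]]'; python3 shift.py '[[0,0,0,0,0]]'
```

```text
time: 27.35
tool_pos: [652.0, -47.6, 248.3]
tcp_rot: [-3.141, -0.0, 1.556]
contact_force: [-0.7, -0.2, 0.6]
grip_width: 0.6
finger_force: 0.0
time: 27.48
tool_pos: [651.7, -47.5, 248.5]
tcp_rot: [-3.141, 0.0, 1.556]
contact_force: [0.2, 0.6, -0.1]
grip_width: 0.3
finger_force: 0.0
```

```bash
python3 shift.py '[[0,0,0,-40,0],[0,0,0,-100,0],[0,0,0,-155,0],[0,0,-40,-155,0],[0,0,-94,-155,0]]'; cat >> g.py <<'E'
def br(c,roi,v):
    m,b=blobs(c,(15,110,v),(34,255,255),3,roi)
    for q in b: print("bright",v,cen(q).round(1),cv2.contourArea(q),cv2.boundingRect(q))
E
python3 shift.py '[[0,0,-60,0,0.18],[0,0,-120,0,0.36],[0,100,-150,0,0.36]]' >/dev/null; python3 - <<'E'
from h import *
t=bot.capture("top");s=bot.capture("side")
for c,roi in((t,(285,172,312,198)),(s,(278,165,306,200))):
    for v in(60,125,160):
        m,b=blobs(c,(17,110,v),(34,255,255),3,roi)
        for q in b: print(v,cen(q).round(1),cv2.contourArea(q),cv2.boundingRect(q))
print(bot.get_obs()["tool_pos"],bot.get_obs()["tcp_rot"])
E
```

```text
time: 28.1
tool_pos: [556.9, -46.2, 404.1]
tcp_rot: [3.14, 0.001, 1.557]
contact_force: [-0.2, -0.6, -0.2]
grip_width: 0.5
finger_force: 0.0
60 [296.  185.3] 180.0 (289, 177, 16, 16)
125 [296.9 187.7] 76.0 (289, 183, 15, 10)
160 [297.3 189.4] 32.5 (294, 187, 8, 6)
60 [287.1 185.2] 34.5 (283, 182, 10, 9)
60 [297.7 167.2] 59.0 (289, 165, 17, 7)
125 [287.8 184.4] 11.0 (285, 183, 7, 4)
125 [297.7 167.2] 59.0 (289, 165, 17, 7)
160 [287.  184.2] 5.5 (285, 183, 5, 3)
160 [299.2 169.8] 4.0 (297, 165, 9, 7)
[418.25086528  18.56574576 404.23011721] [-3.14093002e+00 -1.40175989e-03  1.19890995e+00]
```

The lid is still upright, and the heights fit it leaning with its foot on a stack of the other two. I'll slide the closed fingers in on its far side and push the foot back off the stack so it falls.

```bash
python3 shift.py '[[0,6,55,0,-0.1],[0,12,110,0,-0.2],[0,18,165,0,-0.3],[0,24,220,0,-0.36],[0,26,246,0,-0.36]]' >/dev/null; python3 shift.py '[[0,0,0,0,0],[0,0,0,0,0],[0,0,0,0,0]]'
```

```text
time: 29.58
tool_pos: [658.3, -49.8, 404.4]
tcp_rot: [3.141, 0.0, 1.557]
contact_force: [-0.6, -0.5, 0.3]
grip_width: 0.7
finger_force: 0.0
```

```bash
python3 shift.py '[[0,2.5,-1.3,50,0],[0,2.5,-1.3,100,0],[0,2.5,-1.3,135,0],[0,2.5,-1.3,145,0],[0,2.5,-1.3,145,0]]'; python3 shift.py '[[0,0,0,4,0],[0,0,0,8,0],[0,0,0,12,0],[0,0,0,12,0]]';
```

```text
time: 30.2
tool_pos: [657.9, -47.5, 259.6]
tcp_rot: [3.141, 0.0, 1.556]
contact_force: [0.5, -0.4, 0.6]
grip_width: 0.4
finger_force: 0.0
time: 30.7
tool_pos: [657.8, -47.6, 246.4]
tcp_rot: [-3.141, 0.0, 1.556]
contact_force: [0.1, 0.4, -0.8]
grip_width: 0.3
finger_force: 0.0
```

```bash
python3 shift.py '[[0,0,0,4,0],[0,0,0,8,0],[0,0,0,8,0]]';
```

```text
time: 31.08
tool_pos: [657.8, -47.6, 238.2]
tcp_rot: [-3.141, -0.0, 1.556]
contact_force: [0.6, 0.9, -1.0]
grip_width: 0.7
finger_force: 0.0
```

```bash
python3 shift.py '[[0,0,0,4,0],[0,0,0,8,0],[0,0,0,8,0]]'; python3 shift.py '[[0,0,0,3,0],[0,0,0,6,0],[0,0,0,6,0]]'
```

```text
time: 31.45
tool_pos: [657.8, -47.6, 230.2]
tcp_rot: [-3.141, -0.0, 1.556]
contact_force: [-0.5, -0.2, -0.2]
grip_width: 0.5
finger_force: 0.0
time: 31.82
tool_pos: [657.8, -47.6, 224.4]
tcp_rot: [-3.141, -0.0, 1.556]
contact_force: [0.4, -0.6, 0.1]
grip_width: 0.3
finger_force: 0.0
```

Free so far, with the tips at z≈46. Now I'll push back toward the lip in small steps.

```bash
python3 shift.py '[[0,0,-2,0,0],[0,0,-4,0,0],[0,0,-6,0,0],[0,0,-6,0,0]]'; python3 shift.py '[[0,0,-2,0,0],[0,0,-4,0,0],[0,0,-4,0,0]]'
```

```text
time: 32.33
tool_pos: [651.8, -47.5, 224.9]
tcp_rot: [3.141, 0.0, 1.556]
contact_force: [0.1, 0.2, 0.6]
grip_width: 0.8
finger_force: 0.2
time: 32.7
tool_pos: [649.8, -47.5, 225.3]
tcp_rot: [3.133, 0.001, 1.556]
contact_force: [12.2, 0.1, -5.7]
grip_width: 0.2
finger_force: 5.5
```

```bash
python3 shift.py '[[0,0,5,0,0],[0,0,9,0,0],[0,0,9,-20,0],[0,0,9,-60,0],[0,0,9,-130,0]]'; python3 shift.py '[[0,0,-45,-40,0],[0,0,-100,-40,0],[0,0,-160,-40,0],[0,60,-200,-40,0],[0,110,-220,-40,0]]'; python3 - <<'E'
from h import *
t=bot.capture("top");s=bot.capture("side")
for c,roi in((t,(285,172,312,198)),(s,(278,172,306,200))):
    for v in(60,125,160):
        m,b=blobs(c,(17,110,v),(34,255,255),3,roi)
        for q in b: print(v,cen(q).round(1),cv2.contourArea(q),cv2.boundingRect(q))
print(bot.get_obs()["tool_pos"],bot.get_obs()["tcp_rot"])
E
```

```text
time: 33.33
tool_pos: [656.4, -47.6, 346.2]
tcp_rot: [-3.136, -0.001, 1.556]
contact_force: [0.8, 1.1, -0.5]
grip_width: 0.2
finger_force: 0.0
time: 33.95
tool_pos: [437.1, 65.2, 387.5]
tcp_rot: [-3.142, 0.0, 1.553]
contact_force: [0.5, 0.7, 1.0]
grip_width: 0.2
finger_force: 0.0
60 [296.1 185.3] 178.0 (289, 177, 16, 16)
125 [296.6 187.1] 96.0 (289, 180, 15, 13)
160 [297.5 189.2] 30.5 (294, 187, 9, 6)
60 [287.2 185. ] 37.5 (283, 182, 11, 9)
125 [288.1 183.9] 16.0 (285, 182, 7, 5)
160 [287.  183.6] 7.0 (285, 182, 5, 4)
[436.04902779  68.56132095 387.56001132] [-3.13996562e+00 -1.39118441e-03  1.56103816e+00]
```

The rim is still near z≈75, and the lid is now about vertical. I'll press lightly on it and drag it forward so it tips over flat.

```bash
python3 shift.py '[[0,-25,50,0,0],[0,-50,100,0,0],[0,-80,150,0,0],[0,-113,203,0,0],[0,-113,203,0,0]]'>/dev/null; python3 shift.py '[[0,0,0,45,0],[0,0,0,90,0],[0,0,0,90,0]]'; python3 - <<'E'
from plant import bot
for i in range(3): bot.capture("side");o=bot.get_obs()
print(o["tool_pos"].round(1),o["tcp_rot"].round(3),o["joint_positions"].round(2))
E
```

```text
time: 35.05
tool_pos: [638.7, -50.8, 293.9]
tcp_rot: [-3.133, -0.001, 1.556]
contact_force: [-0.5, 0.4, 1.1]
grip_width: 0.5
finger_force: 0.0
[640.6 -51.1 299.7] [3.138e+00 1.000e-03 1.557e+00] [-0.2   0.65  1.32 -0.    1.18 -0.18]
```

```bash
python3 shift.py '[[0,3.5,-3,20,0],[0,3.5,-3,35,0],[0,3.5,-3,40,0],[0,3.5,-3,42,0],[0,3.5,-3,42,0]]'; python3 shift.py '[[0,0,0,2,0],[0,0,0,4,0],[0,0,0,6,0],[0,0,0,6,0]]'
```

```text
time: 35.83
tool_pos: [637.5, -47.7, 255.8]
tcp_rot: [3.141, 0.0, 1.556]
contact_force: [0.5, 0.2, 0.4]
grip_width: 0.8
finger_force: 0.0
time: 36.33
tool_pos: [638.3, -47.7, 251.3]
tcp_rot: [3.136, 0.001, 1.556]
contact_force: [2.5, 0.1, 8.5]
grip_width: 0.2
finger_force: 3.5
```

```bash
python3 shift.py '[[0,0,2,0,0],[0,0,4,0,0],[0,0,6,0,0]]';python3 shift.py '[[0,0,2,0,0],[0,0,4,0,0],[0,0,6,0,0]]';python3 shift.py '[[0,0,3,0,0],[0,0,6,0,0],[0,0,6,0,0]]'
```

```text
time: 36.7
tool_pos: [643.2, -47.6, 249.1]
tcp_rot: [-3.141, 0.0, 1.556]
contact_force: [-0.5, -0.8, 0.4]
grip_width: 0.7
finger_force: 0.2
time: 37.08
tool_pos: [649.3, -47.7, 248.9]
tcp_rot: [-3.141, -0.0, 1.556]
contact_force: [-0.3, 0.3, 0.0]
grip_width: 0.4
finger_force: 0.0
time: 37.45
tool_pos: [655.4, -47.8, 249.2]
tcp_rot: [3.141, 0.0, 1.556]
contact_force: [-0.7, -0.5, 0.1]
grip_width: 0.3
finger_force: 0.0
```

Contact ended as soon as the fingers moved past x≈624, so those presses were on the deck's lip. The lid's rim must be below 71 mm. One more try, lower and clear of the lip.

```bash
python3 shift.py '[[0,0,-5,0,0],[0,0,-10,0,0],[0,0,-10,2,0],[0,0,-10,4,0],[0,0,-10,4,0]]';python3 shift.py '[[0,0,0,2,0],[0,0,0,4,0],[0,0,0,4,0]]'
```

```text
time: 38.08
tool_pos: [645.5, -47.7, 245.7]
tcp_rot: [3.14, 0.0, 1.556]
contact_force: [-0.4, 0.3, 3.6]
grip_width: 0.3
finger_force: 1.2
time: 38.45
tool_pos: [646.2, -47.8, 243.3]
tcp_rot: [3.137, 0.001, 1.556]
contact_force: [1.9, 0.5, 11.0]
grip_width: 0.3
finger_force: 4.2
```

```bash
python3 shift.py '[[0,0,2,0,0],[0,0,4,0,0]]';python3 shift.py '[[0,0,2,0,0],[0,0,4,0,0]]';python3 shift.py '[[0,0,2,1,0],[0,0,4,2,0],[0,0,6,3,0]]'
```

```text
time: 38.7
tool_pos: [649.5, -47.7, 241.7]
tcp_rot: [3.14, 0.0, 1.556]
contact_force: [0.1, 0.7, 1.5]
grip_width: 1.0
finger_force: 0.4
time: 38.95
tool_pos: [653.1, -47.7, 240.5]
tcp_rot: [-3.14, -0.0, 1.556]
contact_force: [-0.9, -0.2, -0.7]
grip_width: 0.3
finger_force: 0.0
time: 39.33
tool_pos: [659.3, -47.9, 238.1]
tcp_rot: [-3.141, 0.0, 1.556]
contact_force: [-0.7, 0.4, -0.3]
grip_width: 0.5
finger_force: 0.0
```

```bash
python3 shift.py '[[0,0,-2,-30,0],[0,0,-4,-80,0],[0,0,-30,-130,0],[0,0,-85,-160,0],[0,0,-103,-170,0]]'>/dev/null; python3 g.py
```

```text
[556.9 -46.4 407.3] 40.25
roi pts [[334.0, 200.0], [395.0, 200.0], [363.0, 163.0], [359.0, 233.0]]
[370.7 250.8] 376.5 (342, 247, 53, 10)
[350.1 187.9] 1039.0 (334, 171, 38, 42)
171 348 366 19 [157, 156, 156, 162, 161, 159, 159, 159, 155, 154]
173 335 368 26 [97, 158, 151, 155, 153, 149, 150, 145, 150]
175 336 369 34 [92, 111, 104, 155, 151, 154, 149, 144, 153]
177 335 370 36 [102, 121, 121, 150, 156, 153, 150, 143]
179 335 370 36 [105, 134, 126, 149, 150, 150, 149, 147]
181 335 371 37 [110, 144, 139, 148, 152, 153, 158, 144]
183 335 371 37 [117, 143, 147, 149, 149, 150, 149, 144]
185 334 370 37 [116, 153, 153, 149, 154, 143, 148, 150]
187 334 370 37 [121, 160, 196, 153, 150, 147, 149, 145]
189 334 369 36 [166, 252, 255, 158, 153, 147, 145, 148]
191 334 368 35 [201, 254, 254, 157, 149, 144, 149]
193 334 366 33 [198, 248, 253, 253, 155, 153, 142, 152, 146]
195 334 364 31 [195, 246, 251, 252, 153, 147, 143, 148]
197 334 362 29 [187, 242, 248, 249, 153, 150, 143, 144]
199 334 390 25 [191, 222, 245, 244, 246, 142, 150, 147, 62]
201 334 346 13 [182, 203, 204, 218, 233, 239, 240, 240, 239, 238, 242, 243, 241]
203 334 346 13 [179, 186, 191, 218, 228, 231, 233, 233, 232, 233, 237, 239, 232]
205 334 346 13 [180, 176, 181, 200, 214, 221, 221, 223, 222, 224, 228, 227, 211]
207 334 345 12 [155, 162, 168, 188, 202, 204, 202, 206, 206, 200, 203, 207]
209 334 345 12 [132, 139, 149, 169, 175, 181, 180, 181, 179, 164, 157, 164]
211 334 344 11 [102, 110, 114, 119, 111, 114, 114, 113, 118, 125, 136]
221 386 386 1 [63]
247 342 394 53 [186, 177, 182, 156, 170, 222, 228, 235]
249 342 394 53 [185, 176, 188, 175, 186, 245, 246, 246]
251 342 394 53 [188, 179, 190, 173, 174, 244, 243, 246]
253 343 394 51 [132, 133, 127, 128, 240, 243, 244, 246]
255 372 394 23 [140, 247, 242, 241, 244, 244, 247, 244]
```

The lid stands upright against the lip with its rim at about z≈68, so it is wholly below the deck. I'll press on the rim and drag sideways, so it rolls off whatever supports it.

```bash
python3 shift.py '[[0,-5,45,0,0],[0,-9.3,87.8,30,0],[0,-9.3,87.8,90,0],[0,-9.3,87.8,140,0],[0,-9.3,87.8,157,0]]';python3 shift.py '[[0,0,0,0,0],[0,0,0,4,0],[0,0,0,7,0],[0,0,0,7,0]]';python3 shift.py '[[0,6,0,0,0],[0,12,0,1,0],[0,18,0,2,0],[0,24,0,3,0],[0,28,0,4,0]]'
```

```text
time: 40.88
tool_pos: [643.8, -56.8, 247.0]
tcp_rot: [-3.136, -0.001, 1.556]
contact_force: [2.5, -0.2, 12.1]
grip_width: 0.5
finger_force: 5.0
time: 41.38
tool_pos: [644.4, -57.0, 245.8]
tcp_rot: [3.138, 0.001, 1.556]
contact_force: [1.2, 0.4, 4.3]
grip_width: 0.5
finger_force: 1.7
time: 42.0
tool_pos: [645.9, -29.4, 243.2]
tcp_rot: [3.133, 0.003, 1.557]
contact_force: [6.2, -4.3, 8.5]
grip_width: 0.7
finger_force: 5.1
```

```bash
python3 shift.py '[[0,0,0,-30,0],[0,0,0,-80,0],[0,0,-25,-130,0],[0,-18,-70,-160,0],[0,-18,-89,-164,0]]'>/dev/null; python3 - <<'E'
from h import *
for i in range(4): c=bot.capture("wrist")
o=bot.get_obs();print(o["tool_pos"].round(1),o["tcp_rot"].round(3),o["time"])
V=cv2.cvtColor(c["color"],cv2.COLOR_RGB2HSV)
m,_=blobs(c,(17,110,60),(34,255,255),30,(315,155,400,240))
for y in range(155,240,3):
    k=np.flatnonzero(m[y]); 
    if len(k): print(y,k[0],k[-1],V[y,k[::max(1,len(k)//8)],2].tolist())
E
```

```text
[555.1 -45.4 404.3] [3.141 0.    1.556] 42.825
173 338 370 [106, 150, 151, 154, 158, 157, 152, 150, 152, 150, 152]
176 337 372 [121, 139, 170, 150, 150, 159, 148, 144, 154]
179 337 373 [126, 150, 173, 165, 153, 152, 153, 141, 149, 151]
182 337 373 [128, 160, 186, 183, 150, 151, 148, 140, 151, 146]
185 337 373 [132, 163, 192, 187, 149, 151, 150, 147, 148, 150]
188 336 372 [115, 201, 228, 243, 157, 154, 151, 147, 144, 151]
191 336 371 [149, 215, 244, 244, 157, 147, 147, 148, 144]
194 337 369 [175, 225, 235, 233, 155, 153, 146, 148, 143]
197 336 366 [179, 173, 216, 225, 226, 156, 151, 143, 143, 148, 148]
200 337 360 [150, 170, 187, 189, 165, 146, 151, 147]
203 337 347 [88, 99, 122, 135, 140, 140, 138, 145, 143, 146, 152]
```

The lid rolled about 10 mm to the left but still stands. One more roll.

```bash
python3 shift.py '[[0,-3,45,0,0],[0,-3,89,30,0],[0,-3,89,90,0],[0,-3,89,140,0],[0,-3,89,155,0]]';python3 shift.py '[[0,0,0,3,0],[0,0,0,5,0],[0,0,0,7,0]]';python3 shift.py '[[0,5,0,1,0],[0,10,0,2,0],[0,15,0,3,0],[0,19.5,0,4,0],[0,19.5,0,4,0]]'; python3 shift.py '[[0,0,0,-30,0],[0,0,0,-80,0],[0,0,-25,-130,0],[0,-18,-70,-160,0],[0,-18,-89,-164,0]]'>/dev/null; python3 - <<'E'
from h import *
for i in range(4): c=bot.capture("wrist")
o=bot.get_obs();print(o["tool_pos"].round(1),o["tcp_rot"].round(3),o["time"])
V=cv2.cvtColor(c["color"],cv2.COLOR_RGB2HSV)
m,_=blobs(c,(17,110,60),(34,255,255),30,(315,155,400,240))
for y in range(155,240,3):
    k=np.flatnonzero(m[y]); 
    if len(k): print(y,k[0],k[-1],V[y,k[::max(1,len(k)//8)],2].tolist())
E
```

```text
time: 43.45
tool_pos: [644.3, -49.6, 245.7]
tcp_rot: [-3.138, -0.001, 1.557]
contact_force: [1.9, 0.1, 10.8]
grip_width: 0.0
finger_force: 4.2
time: 43.82
tool_pos: [644.9, -50.0, 244.1]
tcp_rot: [3.138, 0.001, 1.556]
contact_force: [1.9, -0.0, 9.3]
grip_width: 0.4
finger_force: 3.5
time: 44.45
tool_pos: [646.7, -31.7, 242.0]
tcp_rot: [3.13, 0.004, 1.557]
contact_force: [7.4, -5.4, 6.7]
grip_width: 0.3
finger_force: 5.3
[555.2 -47.1 402.7] [3.141 0.    1.556] 45.275
173 337 371 [113, 122, 147, 154, 161, 154, 153, 149, 149, 151]
176 338 372 [131, 162, 165, 160, 155, 154, 152, 144, 149]
179 337 373 [120, 155, 180, 176, 151, 152, 151, 144, 152, 147]
182 337 373 [133, 172, 189, 190, 151, 156, 149, 145, 147, 144]
185 337 373 [135, 170, 186, 185, 157, 149, 151, 149, 147, 157]
188 337 372 [176, 237, 247, 248, 150, 155, 148, 150, 148]
191 337 370 [191, 230, 241, 238, 154, 149, 145, 150, 139]
194 336 368 [166, 203, 229, 235, 157, 146, 148, 147, 140]
197 336 364 [172, 164, 202, 208, 216, 158, 151, 150, 144, 145]
200 336 355 [133, 123, 127, 143, 157, 161, 163, 164, 166, 170, 168, 173, 174, 149]
203 344 345 [142, 150]
```

```bash
python3 shift.py '[[0,0,-45,0,0],[0,0,-90,0,0],[0,0,-90,0,0],[0,0,-90,0,0]]' | head -2; python3 -c "
from plant import bot
print(bot.close_job())"
```

```text
time: 45.78
tool_pos: [466.2, -45.9, 402.3]
the job is handed in; nothing more can be done
None
```

All three lids went through the gate and down the slot, and I handed in at about 46 s. The last lid is standing on edge in the slot with its rim about 64–68 mm up: below the deck, but above the box's 60 mm inside height. The second lid was seen dropping but was hidden from view afterwards. The jam jar and blue cap hadn't moved when last checked at about 20 s, and I viewed 11 pictures where 10 were allowed.

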